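# Wake and zero the balance that carries the dish stack

### The job

Zero the balance that carries the stack of three Petri dishes: with the fingertips, press its round key to wake it and let it come back up, then press its long bar key and let that come back up too, and withdraw. Press gently, holding each key down for a moment; do not press any key of the other two balances, and leave everything standing or lying on the pans and the bench where it is, without picking anything up.

Things in the scene. Friction and masses are not known exactly. Their poses are not given: they have to be found in the camera images.
- balance_stack: white balance carrying three Petri dishes stacked on one another; fixed, 220 (x) by 160 (y) mm, the three are alike. Origin: centre of underside, on the bench; x from key side to pan side, z up. Deck 45 mm high; near its edge, at x = -87 mm, a round key at y = +45 and a long bar key at y = -35 mm (tops 57 mm high); then a dark display; then a steel pan 120 mm across, centre x = +42 mm, top 60 mm high
- round_stack_top (a point): centre of the top of the round key (24 mm across) of the balance with three Petri dishes stacked on one another; 57 mm above the bench when up, 12 mm above the deck; it moves with the key and its axes are the balance's
- bar_stack_top (a point): centre of the top of the bar key (20 mm in the balance's x by 48 mm in its y) of the balance with three Petri dishes stacked on one another; 57 mm above the bench when up; it moves with the key and its axes are the balance's
- round_stack (a joint): how far the round key of the balance with three Petri dishes stacked on one another is pressed down, m: 0 up, 0.007 at its stop. Sprung: about 1 N to start it, about 4.5 N at 3 mm, about 9 N at the stop; it comes back up by itself. It registers when held 3 mm or more down for 0.1 s
- bar_stack (a joint): how far the bar key (20 by 48 mm) of the balance with three Petri dishes stacked on one another is pressed down, m: same travel, spring and behaviour as the round key (24 mm across)
- balance_single: white balance carrying a single Petri dish; fixed, 220 (x) by 160 (y) mm, the three are alike. Origin: centre of underside, on the bench; x from key side to pan side, z up. Deck 45 mm high; near its edge, at x = -87 mm, a round key at y = +45 and a long bar key at y = -35 mm (tops 57 mm high); then a dark display; then a steel pan 120 mm across, centre x = +42 mm, top 60 mm high
- round_single (a joint): how far the round key of the balance with a single Petri dish is pressed down, m: 0 up, 0.007 at its stop. Sprung: about 1 N to start it, about 4.5 N at 3 mm, about 9 N at the stop; it comes back up by itself. It registers when held 3 mm or more down for 0.1 s
- bar_single (a joint): how far the bar key (20 by 48 mm) of the balance with a single Petri dish is pressed down, m: same travel, spring and behaviour as the round key (24 mm across)
- balance_beaker: white balance carrying an open glass beaker; fixed, 220 (x) by 160 (y) mm, the three are alike. Origin: centre of underside, on the bench; x from key side to pan side, z up. Deck 45 mm high; near its edge, at x = -87 mm, a round key at y = +45 and a long bar key at y = -35 mm (tops 57 mm high); then a dark display; then a steel pan 120 mm across, centre x = +42 mm, top 60 mm high
- round_beaker (a joint): how far the round key of the balance with an open glass beaker is pressed down, m: 0 up, 0.007 at its stop. Sprung: about 1 N to start it, about 4.5 N at 3 mm, about 9 N at the stop; it comes back up by itself. It registers when held 3 mm or more down for 0.1 s
- bar_beaker (a joint): how far the bar key (20 by 48 mm) of the balance with an open glass beaker is pressed down, m: same travel, spring and behaviour as the round key (24 mm across)
- dish_1: closed clear Petri dish, loose, 91 mm across, 15 mm tall, about 40 g, with a layer of agar; lowest of the three stacked on one pan (45 mm in all); origin: centre of its underside
- dish_2: closed clear Petri dish, loose, 91 mm across, 15 mm tall, about 40 g, with a layer of agar; middle of the three stacked on one pan (45 mm in all); origin: centre of its underside
- dish_3: closed clear Petri dish, loose, 91 mm across, 15 mm tall, about 40 g, with a layer of agar; top of the three stacked on one pan (45 mm in all); origin: centre of its underside
- dish_single: closed clear Petri dish, loose, 91 mm across, 15 mm tall, about 40 g, with a layer of agar; alone on its balance's pan; origin: centre of its underside
- beaker: open glass beaker, loose, 64 mm across, 75 mm tall, on a balance's pan; origin: centre of its underside
- sample_jar: small glass jar with a black cap, loose, 28 mm across, 60 mm tall, standing in the gap beside a balance; origin: centre of its underside
- wash_bottle: white plastic wash bottle with a bent spout, loose, 72 mm across, 203 mm tall, on the robot's right of the balances; origin: centre of its underside
- burner: unlit gas burner, loose, foot 80 mm across, 137 mm tall, on the robot's left of the balances; origin: centre of its underside
- marker: black marker pen lying on the bench, loose, 125 mm long, 14 mm thick, on the robot's right; origin: middle of its underside
- spatula: small steel spatula lying on the bench, loose, 170 mm long, on the robot's left; origin: on its length, at its underside

How it is judged:
By the outcome, as a careful person would: the job done as asked, in the order asked, and still so for the second after the job is handed in, with the robot touching nothing.
It also fails if it takes over 38 s, if anything falls off the work surface, if the arm or the gripper's body presses on something with over 40 N, if the wrist force passes 120 N, or if a joint passes its speed limit or range.

### The arm

A 7-joint arm with a two-finger parallel gripper is mounted at the origin on the work surface. World frame = base frame: x ahead of the robot, y to its left, z up, the work surface at z = 0. Lengths are in mm, angles in rad, forces in N, time in s.
With the tool pointing down it reaches from about 400 to 875 mm from the base axis. Payload 4.4 kg.
Tool frame: the origin (TCP) lies midway between the tips of the shut fingers; the grasp point (between the pads) lies 19 mm behind it (ctrl.grip_point_offset is the distance from the TCP to the grasp point, in mm); z points along the fingers, y is the direction in which the jaws open and shut (so a half turn about z gives the same grasp; the last joint's range is limited). The gripper opens to 85 mm and grips with 20 to 120 N. Pads are 22 mm wide; open, the fingers measure 114 mm over their backs; the gripper's body (76 mm by 85 mm) begins 54 mm behind the grasp point. The pads swing forward as they close: fully open they stand 13 mm farther back than shut.
Start: joints at [1.085, 0.628, 0.038, 1.517, -0.027, 0.996, -0.02], TCP at [264.954, -593.563, 231.313] pointing down, gripper open.
Joint ranges: [-3.06, 3.06], [-0.37, 2.12], [-1.25, 1.32], [0.18, 2.47], [-1.1, 4.24], [0.23, 1.98], [-2.94, 2.94]. Speed limits (rad/s): [2.57, 2.57, 3.14, 3.14, 3.14, 3.14, 3.14].

### API

Orientations are given as a unit quaternion [x, y, z, w].
In Python, from plant import status, optics, ctrl, models gives the robot as it stands.
- The arm moves only by the tool servo_tool, never from a script. Its argument "targets" is a list of rows, each an object with "linear": the shift along the world's x, y, z in units of 30 mm (1.0 is 30 mm), a list of three; "turn": the turn about the world's z in degrees. A call has 1 to 12 rows; each row is the pose to reach, as a shift and turn from the pose commanded when the call began; what a row does not reach only later rows make up. A row lasts 1/10 s, in which the tool goes at most 50 mm and 8.59 degrees, less where a joint would pass 70% of its speed; a pose out of reach is approached as far as the arm can. A call with a gripper value outside its range is refused whole. "hand" is the opening, from 0 (shut) to 1 (fully open), set as the call begins (left out, the last holds). The fingers move at their own pace and stop on an object; "squeeze" is the grip in N (left out, the last holds). Time passes only in rows, so rows that repeat a pose let the fingers close. It gives the time, the measured TCP pose, the force and the opening at its end, in the units of the state.
- status.state(): the state, without advancing time (a new reading comes with each control period).
- optics.get_image(name): name is "scene" or "side" or "wrist"; returns the picture (384x512x3 uint8, blue, green, red); there is no depth.
- optics.get_calibration(name): a dict with "K" (3x3 intrinsics, pixels), "T" (4x4, takes a point from camera to world coordinates). Camera axes: x right, y down, z forward; pixel columns grow to the right and rows downward; lengths in mm; the calibration is good to about 2 mm. A picture is of the moment at which its call begins: read the wrist's pose just before it. get_calibration takes no time and is no camera call; for the wrist camera it gives the pose at the moment of the call.
- ctrl.hand_in(): hands the job in, once; it reports no verdict.
Trained networks look in the newest picture that a camera, given by its name, has taken for a name from the list of things; names that differ only in an ending like _2 or _b are one class to them, and where a whole thing is asked for, a point or a joint stands for the part that bears it (a point fixed in the world has none). Each returns a list of dicts, best first, with "p" (0 to 1); they miss things now and then, are a little off and sometimes report something else, mostly with a low value. They report only what shows in the picture. A call takes as long as a camera call.
- models.recognise(name, camera): "pixel" ([row, column] in pixels, amid what is visible of it).
- models.regions_of(name, camera): "mask" (384x512 bool, what is visible of it) and "pixel" ([row, column] in pixels, amid what is visible of it).
The state is a dict: "time_s": time; "qpos": joint angles; "joint_velocities": joint speeds; "effort": joint torques, N m; "ee_pos": TCP position; "tool_rot": TCP orientation; "ft_force": force on the tool from outside, world axes, zero at the start; "moment": the same for the moment, N m; "grip_width": opening from 0.0 (shut) to 1.0 (fully open).
Only numpy, scipy, OpenCV 4.12 (cv2) and the standard library are available. Lean on these libraries where they do the work, as an engineer would, in place of code of your own. Each camera call takes 0.05 s, during which the arm holds its last target.

## Working session

There is one attempt and no reset: what is moved stays moved. The work goes in short steps, Python scripts to look and compute and a tool call to move; the robot and the scene stay as the last step left them, time stands still between calls to the robot, and variables do not carry over. Pictures are saved under pics/ and viewed, and the job is handed in when it is done.

Besides the shell and the picture viewer there is one more tool, called as a command line: name --argument value ..., lists and objects as JSON in quotes. servo_tool: Moves the arm, as the interface text tells. Its arguments: {"type":"object","properties":{"targets":{"type":"array","items":{"type":"object","properties":{"linear":{"type":"array","items":{"type":"number"}},"turn":{"type":"number"}}}},"hand":{"type":"number"},"squeeze":{"type":"number"}},"required":["targets"]}

```bash
mkdir -p pics; python3 - <<'E'
from plant import status, optics, ctrl, models
import cv2, numpy as np
s=status.state();print(s)
for n in ["scene","side","wrist"]:
    im=optics.get_image(n);cv2.imwrite(f"pics/{n}0.png",im)
    c=optics.get_calibration(n);print(n,np.round(c["K"],1).tolist(),np.round(c["T"],3).tolist())
    for t in ["balance_stack","round_stack_top","bar_stack_top","dish_1"]:
        print(t,[(np.round(r["pixel"]),round(r["p"],2)) for r in models.recognise(t,n)])
E
```

```text
{'time_s': 0.0, 'qpos': array([ 1.08518591,  0.62931862,  0.03846043,  1.51838226, -0.02700106,
        0.99630388, -0.01999243]), 'joint_velocities': array([-0.001359  , -0.00026552, -0.00085809,  0.00044258,  0.0004987 ,
       -0.00031547, -0.00122304]), 'effort': array([ 2.16016696e-05, -5.63414705e+01,  1.22626573e+00, -1.93449229e+01,
        1.09604813e-02,  1.04295148e-02, -6.60170755e-06]), 'ee_pos': array([ 264.69071211, -592.97341085,  230.40269859]), 'tool_rot': array([ 9.78051094e-01,  2.08363052e-01, -2.13823942e-04, -9.22334585e-04]), 'ft_force': array([-0.09845069, -0.5241618 ,  0.60616296]), 'moment': array([-1.56234945e-02, -4.17230864e-02, -5.40065770e-05]), 'grip_width': 1.0006286086282783}
scene [[356.7, 0.0, 254.1], [0.0, 356.7, 188.0], [0.0, 0.0, 1.0]] [[-0.584, 0.601, -0.547, 1096.674], [0.812, 0.434, -0.39, 398.751], [0.003, -0.671, -0.741, 849.884], [0.0, 0.0, 0.0, 1.0]]
balance_stack [(array([279., 346.]), 0.63), (array([173., 144.]), 0.58)]
round_stack_top [(array([216., 229.]), 0.7)]
bar_stack_top [(array([235., 331.]), 0.61)]
dish_1 [(array([268., 327.]), 0.82), (array([138., 130.]), 0.73), (array([291., 324.]), 0.66), (array([188., 241.]), 0.39)]
side [[388.4, 0.0, 258.4], [0.0, 388.4, 186.5], [0.0, 0.0, 1.0]] [[0.69, -0.417, 0.591, -273.315], [-0.724, -0.372, 0.581, -756.421], [-0.023, -0.829, -0.559, 799.853], [0.0, 0.0, 0.0, 1.0]]
balance_stack [(array([161., 224.]), 0.97)]
round_stack_top []
bar_stack_top []
dish_1 [(array([147., 226.]), 0.58), (array([150., 234.]), 0.52), (array([137., 232.]), 0.49)]
wrist [[309.6, 0.0, 258.7], [0.0, 309.6, 194.0], [0.0, 0.0, 1.0]] [[0.407, -0.866, -0.29, 338.83], [-0.913, -0.386, -0.129, -560.613], [-0.0, 0.317, -0.948, 374.671], [0.0, 0.0, 0.0, 1.0]]
balance_stack []
round_stack_top []
bar_stack_top []
dish_1 []
```

View pics/scene0.png

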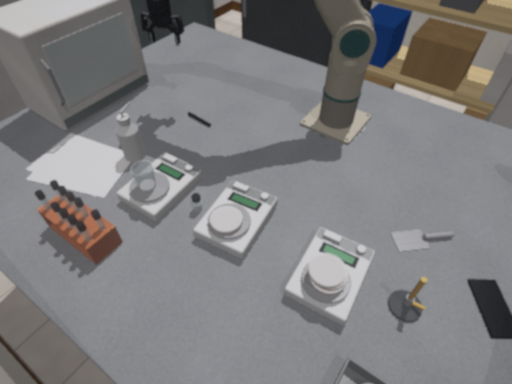

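View pics/side0.png

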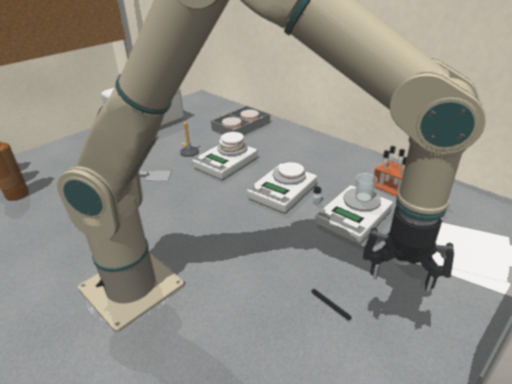

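View pics/wrist0.png

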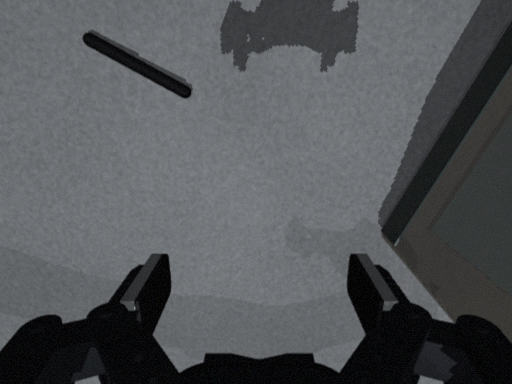

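The stack balance is the one at scene (row 275, col 330), on the robot's left. In the scene picture its bar key is near (237,331) and its round key near (249,361). I'll measure these on enlarged crops.

```bash
cat > h.py <<'E'
from plant import status, optics, ctrl, models
import cv2, numpy as np
def ray(n,rc,z,c=None):
    c=c or optics.get_calibration(n);K=np.array(c["K"]);T=np.array(c["T"])
    d=T[:3,:3]@np.linalg.solve(K,[rc[1],rc[0],1]);o=T[:3,3]
    return o+d*(z-o[2])/d[2]
def proj(n,p,c=None):
    c=c or optics.get_calibration(n);K=np.array(c["K"]);T=np.array(c["T"])
    q=K@(T[:3,:3].T@(np.array(p)-T[:3,3]));return q[1]/q[2],q[0]/q[2]
E
python3 - <<'E'
from h import *
im=cv2.imread("pics/scene0.png")[215:335,270:390]
cv2.imwrite("pics/c1.png",cv2.resize(im,None,fx=5,fy=5,interpolation=cv2.INTER_CUBIC))
im=cv2.imread("pics/side0.png")[120:190,180:270]
cv2.imwrite("pics/c2.png",cv2.resize(im,None,fx=7,fy=7,interpolation=cv2.INTER_CUBIC))
print(ray("scene",(237,331),57),ray("scene",(249,361),57))
E
```

```text
[535.04703368 251.13928612  57.        ] [522.93116037 331.88002659  57.        ]
```

View pics/c1.png

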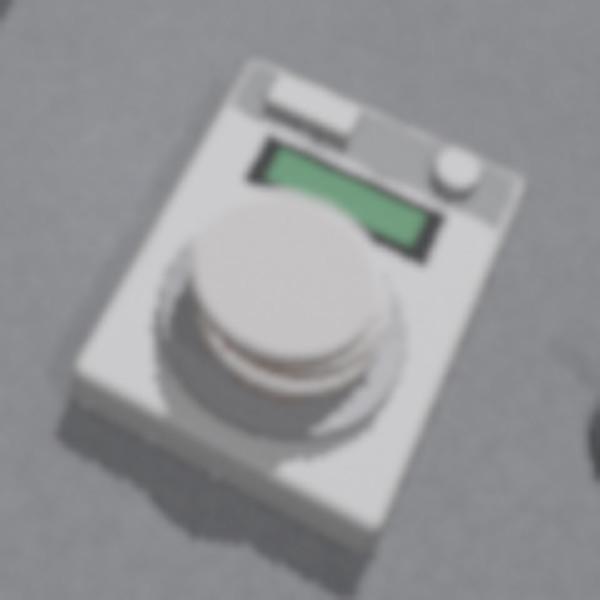

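View pics/c2.png

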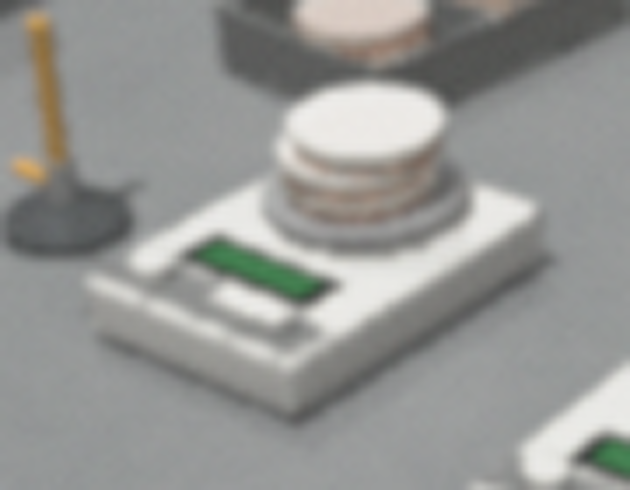

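```bash
python3 - <<'E'
from h import *
from scipy.optimize import least_squares
S=[((-110,-80,45),(252,62)),((-110,80,45),(524,178)),((110,80,45),(378,530)),((110,-80,45),(78,368)),((-87,45,57),(457,166)),((-87,-35,57),(313,102))]
D=[((-110,80,45),(88,285)),((-110,-80,45),(293,365)),((110,-80,45),(543,210)),((-87,45,57),(153,262)),((-87,-35,57),(253,303))]
cs,cd=optics.get_calibration("scene"),optics.get_calibration("side")
obs=[("s",b,((u+.5)/5-.5+270,(v+.5)/5-.5+215)) for b,(u,v) in S]+[("d",b,((u+.5)/7-.5+180,(v+.5)/7-.5+120)) for b,(u,v) in D]
def W(p,b):
    c,s=np.cos(p[2]),np.sin(p[2]);return np.array([p[0]+c*b[0]-s*b[1],p[1]+s*b[0]+c*b[1],b[2]])
def f(p,sel):
    r=[]
    for k,b,(u,v) in obs:
        if k not in sel: continue
        q=proj("",W(p,b),cs if k=="s" else cd);r+=[q[1]-u,q[0]-v]
    return np.array(r)
for sel in ("sd","s","d"):
    o=least_squares(f,[600,300,0.1],args=(sel,),x_scale=[100,100,1])
    print(sel,o.x.round(3),o.fun.reshape(-1,2).round(1).tolist())
    print(W(o.x,(-87,45,57)).round(1),W(o.x,(-87,-35,57)).round(1))
for k,b,(u,v) in obs:
    print(k,b,ray("",(v,u),b[2],cs if k=="s" else cd).round(1))
E
```

```text
sd [6.10320e+02 2.93759e+02 9.70000e-02] [[-0.6, -2.3], [1.2, -0.7], [1.0, 0.4], [-1.7, -0.1], [-0.0, -0.1], [-0.0, -0.1], [-0.9, -1.9], [-0.2, -0.7], [0.7, -1.5], [-0.0, -1.0], [0.7, -0.8]]
[519.4 330.1  57. ] [527.1 250.5  57. ]
s [6.11213e+02 2.94211e+02 9.60000e-02] [[-0.5, -2.0], [1.3, -0.3], [1.0, 0.8], [-1.7, 0.2], [0.0, 0.3], [0.0, 0.2]]
[520.3 330.7  57. ] [527.9 251.1  57. ]
d [6.04390e+02 2.87741e+02 1.03000e-01] [[-1.1, -0.7], [-0.1, 0.5], [0.7, -0.6], [-0.2, 0.1], [0.7, 0.4]]
[513.2 323.6  57. ] [521.5 244.   57. ]
s (-110, -80, 45) [514.6 208.7  45. ]
s (-110, 80, 45) [497.  361.1  45. ]
s (110, 80, 45) [712.7 381.7  45. ]
s (110, -80, 45) [725.5 228.2  45. ]
s (-87, 45, 57) [519.5 330.3  57. ]
s (-87, -35, 57) [527.4 250.8  57. ]
d (-110, 80, 45) [486.3 348.3  45. ]
d (-110, -80, 45) [505.7 199.2  45. ]
d (110, -80, 45) [716.3 217.9  45. ]
d (-87, 45, 57) [514.2 323.7  57. ]
d (-87, -35, 57) [521.5 247.9  57. ]
```

The two cameras disagree by about 6 mm, so I'll go above the keys and refine with the wrist camera. First I raise the arm and keep it high over the clutter.

servo_tool --targets '[{"linear":[0,0,1.5],"turn":0},{"linear":[0,0,3],"turn":0},{"linear":[0.7,1.4,3],"turn":-3},{"linear":[1.4,2.8,3],"turn":-6},{"linear":[2.1,4.2,3],"turn":-9},{"linear":[2.8,5.6,3],"turn":-12},{"linear":[3.5,7,3],"turn":-15},{"linear":[4.2,8.4,3],"turn":-18},{"linear":[4.9,9.8,3],"turn":-18},{"linear":[5.6,11.2,3],"turn":-18},{"linear":[6.2,12.6,3],"turn":-18},{"linear":[6.5,13.1,3],"turn":-18}]' --hand 0

```text
time_s: 1.95
ee_pos: [461.8, -195.1, 321.6]
tool_rot: [0.998, 0.056, 0.001, -0.001]
ft_force: [0.1, 0.6, 0.6]
grip_width: -0.004
```

servo_tool --targets '[{"linear":[0,1.5,0],"turn":0},{"linear":[0,3,0],"turn":0},{"linear":[0,4.5,0],"turn":0},{"linear":[0,6,0],"turn":0},{"linear":[0,7.5,0],"turn":0},{"linear":[0,9,0],"turn":0},{"linear":[0,10.5,0],"turn":0},{"linear":[0,12,0],"turn":0},{"linear":[0,13.5,-0.6],"turn":0},{"linear":[0,15,-1.3],"turn":0},{"linear":[0,16.2,-2],"turn":0},{"linear":[0,16.2,-2],"turn":0}]'

```text
time_s: 3.15
ee_pos: [457.0, 290.9, 258.7]
tool_rot: [0.998, 0.057, -0.002, -0.001]
ft_force: [-1.2, -0.6, -0.3]
grip_width: 0.0
```

```bash
python3 - <<'E'
from h import *
s=status.state();print(s["ee_pos"],s["ft_force"],s["time_s"])
c=optics.get_calibration("wrist")
im=optics.get_image("wrist");cv2.imwrite("pics/w1.png",im)
np.savez("w1.npz",K=c["K"],T=c["T"])
for t in ["round_stack_top","bar_stack_top"]:
    print(t,[(np.round(r["pixel"],1),round(r["p"],2),ray("",r["pixel"],57,c).round(1)) for r in models.recognise(t,"wrist")])
E
```

```text
[457.03810566 290.94430125 258.68788994] [-1.24387017 -0.59722135 -0.3368602 ] 3.15
round_stack_top [(array([101.2, 234.2]), 0.71, array([522.7, 325.1,  57. ]))]
bar_stack_top [(array([105.2, 303. ]), 0.72, array([527. , 251.5,  57. ]))]
```

View pics/w1.png

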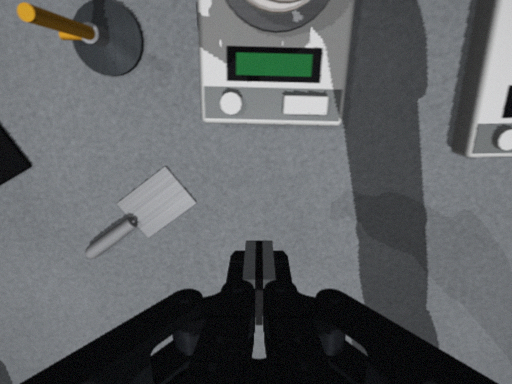

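The wrist view shows the round key at about (102,230) and the bar key at about (104,305). The networks put the round key at (101,234) and the bar key at (105,303). I'll pin down the centres.

```bash
python3 - <<'E'
from h import *
c=dict(np.load("w1.npz"));im=cv2.imread("pics/w1.png")
for n in["round_stack","bar_stack"]:
    pass
g=cv2.cvtColor(im,cv2.COLOR_BGR2GRAY)
m=(g>185).astype(np.uint8)
m[:88]=0;m[117:]=0;m[:,:212]=0;m[:,335:]=0
k,l,st,ce=cv2.connectedComponentsWithStats(m)
for i in range(1,k):
    if st[i,4]>60: 
        cc=(st[i,1]+(st[i,3]-1)/2,st[i,0]+(st[i,2]-1)/2)
        print(st[i],ce[i].round(1),ray("",ce[i][::-1],57,c).round(1),ray("",cc,57,c).round(1))
# corners deck front edge
cv2.imwrite("pics/c3.png",cv2.resize(im[80:130,195:350],None,fx=5,fy=5,interpolation=cv2.INTER_CUBIC))
E
```

```text
[220  93  21  21 345] [230.3 103.1] [520.3 329.1  57. ] [520.4 329.4  57. ]
[284  96  44  19 744] [305.  104.8] [527.6 249.4  57. ] [527.5 248.9  57. ]
```

View pics/c3.png

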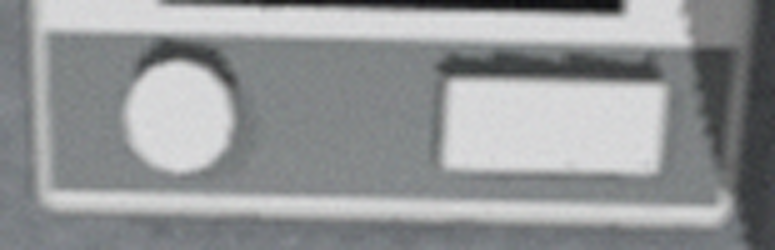

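The wrist view gives round (520.3, 329.2) and bar (527.5, 249.2). They are 80 mm apart as they should be, and agree with the scene camera to about 1 mm. Next I move above the round key.

servo_tool --targets '[{"linear":[1.0,0.6,-0.5],"turn":-0.5},{"linear":[2.1,1.28,-1.5],"turn":-1},{"linear":[2.1,1.28,-2.7],"turn":-1},{"linear":[2.1,1.28,-3.9],"turn":-1},{"linear":[2.1,1.28,-4.9],"turn":-1},{"linear":[2.1,1.28,-5.6],"turn":-1},{"linear":[2.1,1.28,-5.8],"turn":-1},{"linear":[2.1,1.28,-5.8],"turn":-1},{"linear":[2.1,1.28,-5.8],"turn":-1},{"linear":[2.1,1.28,-5.8],"turn":-1}]'

```text
time_s: 4.3
ee_pos: [524.2, 324.2, 89.1]
tool_rot: [0.999, 0.044, 0.001, -0.001]
ft_force: [0.1, 0.2, -0.1]
grip_width: 0.002
```

```bash
python3 - <<'E'
from h import *
s=status.state();print(s["ee_pos"],s["ft_force"],s["time_s"],s["tool_rot"])
im=optics.get_image("wrist");cv2.imwrite("pics/w2.png",im)
im=optics.get_image("scene");cv2.imwrite("pics/s2.png",cv2.resize(im[180:335,250:420],None,fx=4,fy=4,interpolation=cv2.INTER_CUBIC))
E
```

```text
[524.15161739 324.15186923  89.09900767] [ 0.09019622  0.19429099 -0.05482749] 4.3 [ 9.99041066e-01  4.37550824e-02  1.38671837e-03 -7.20281751e-04]
```

View pics/w2.png

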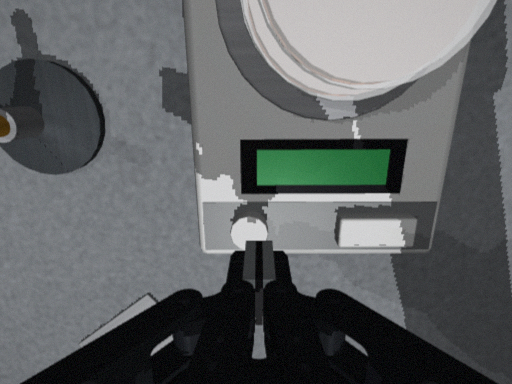

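View pics/s2.png

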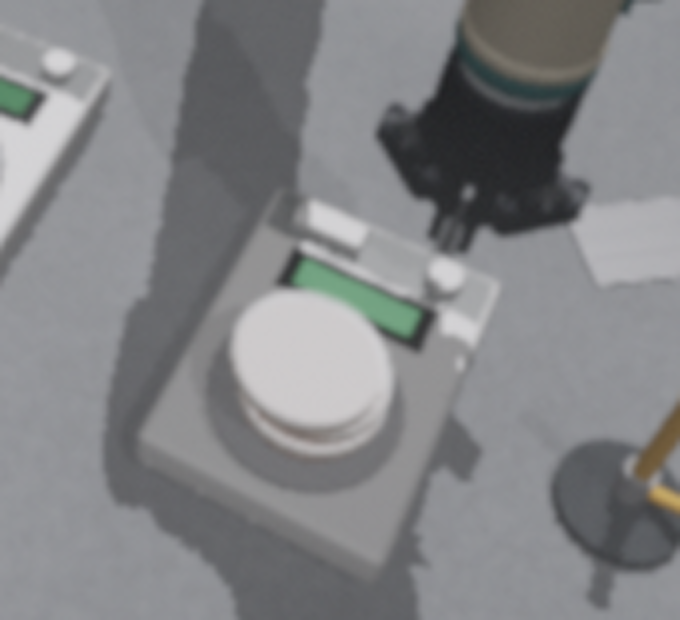

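```bash
python3 - <<'E'
from h import *
s=status.state();print(s["ee_pos"],s["ft_force"],s["time_s"],s["joint_velocities"].round(3))
c=optics.get_calibration("wrist")
im=optics.get_image("wrist");cv2.imwrite("pics/w3.png",im)
cv2.imwrite("pics/c4.png",cv2.resize(im[195:270,190:440],None,fx=3,fy=3,interpolation=cv2.INTER_CUBIC))
for n,p in [("round?",(232,249)),("bar?",(232,376))]: print(n,ray("",p,57,c).round(1))
for p in [(520.3,329.2,57),(527.5,249.2,57),s["ee_pos"]]: print(np.round(proj("",p,c),1))
E
```

```text
[523.71241454 324.19298031  88.68392299] [-0.10803664 -0.27608659 -0.11567073] 4.4 [-0.004  0.006  0.001  0.003  0.001 -0.002 -0.   ]
round? [520.7 329.8  57. ]
bar? [527.7 251.2  57. ]
[232.7 249.9]
[232.6 379.2]
[253.9 258.3]
```

View pics/c4.png

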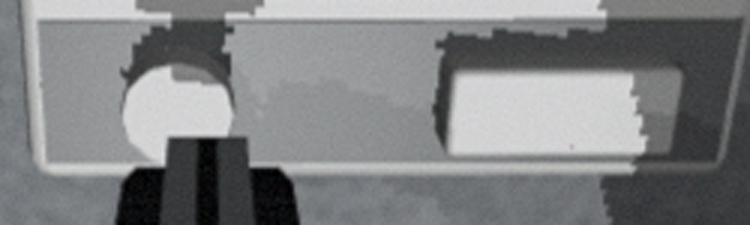

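The re-measurement agrees: round key at (234,249) and bar key at (232,379). I centre over the round key, descend, and press slowly to about 4.5 mm.

servo_tool --targets '[{"linear":[-0.11,0.17,0],"turn":0},{"linear":[-0.11,0.17,-0.4],"turn":0},{"linear":[-0.11,0.17,-0.8],"turn":0},{"linear":[-0.11,0.17,-0.95],"turn":0},{"linear":[-0.11,0.17,-1.03],"turn":0},{"linear":[-0.11,0.17,-1.1],"turn":0},{"linear":[-0.11,0.17,-1.16],"turn":0},{"linear":[-0.11,0.17,-1.2],"turn":0},{"linear":[-0.11,0.17,-1.2],"turn":0},{"linear":[-0.11,0.17,-1.2],"turn":0},{"linear":[-0.11,0.17,-1.2],"turn":0}]'

```text
time_s: 5.55
ee_pos: [518.8, 328.3, 51.9]
tool_rot: [0.999, 0.044, -0.001, 0.001]
ft_force: [-4.4, -2.5, 6.1]
grip_width: -0.002
```

servo_tool --targets '[{"linear":[0,0,0],"turn":0},{"linear":[0,0,0],"turn":0},{"linear":[0,0,0],"turn":0}]'

```text
time_s: 5.85
ee_pos: [518.8, 328.4, 51.9]
tool_rot: [0.999, 0.044, -0.001, 0.001]
ft_force: [-4.6, -2.2, 6.1]
grip_width: -0.002
```

```bash
python3 - <<'E'
from h import *
s=status.state();print(s["ee_pos"],s["ft_force"],s["time_s"])
im=optics.get_image("scene");cv2.imwrite("pics/s3.png",cv2.resize(im[180:335,250:420],None,fx=4,fy=4,interpolation=cv2.INTER_CUBIC))
im=optics.get_image("wrist");cv2.imwrite("pics/w4.png",im)
E
```

```text
[518.76956282 328.35696129  51.88031708] [-4.64790353 -2.20826013  6.06231819] 5.85
```

View pics/s3.png

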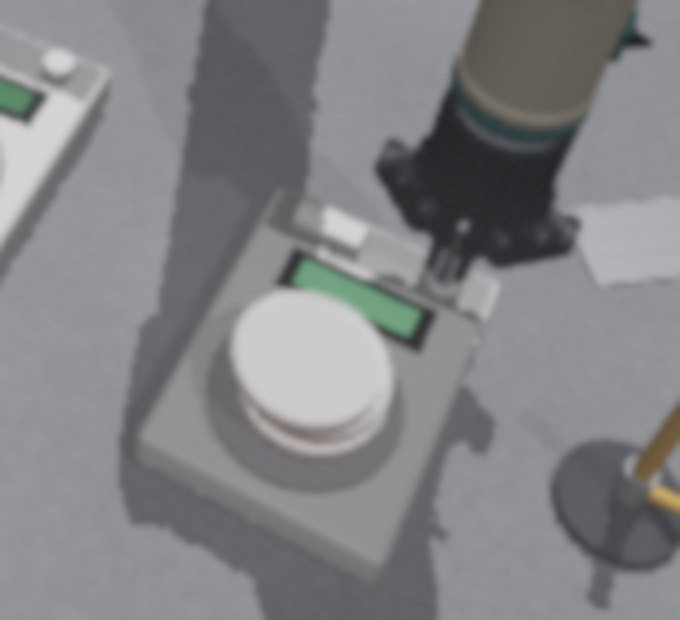

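View pics/w4.png

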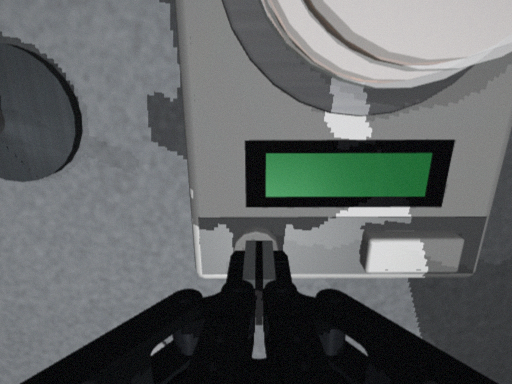

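The key is visibly down under the fingertips, with 6 N and about 5 mm of travel. I release it straight up, then cross to the bar key.

servo_tool --targets '[{"linear":[0,0,0.2],"turn":0},{"linear":[0,0,0.5],"turn":0},{"linear":[0,0,1.1],"turn":0},{"linear":[0,0,1.4],"turn":0},{"linear":[0.05,-0.6,1.4],"turn":0},{"linear":[0.15,-1.6,1.4],"turn":0},{"linear":[0.27,-2.4,1.4],"turn":0},{"linear":[0.27,-2.66,1.4],"turn":0},{"linear":[0.27,-2.66,1.4],"turn":0},{"linear":[0.27,-2.66,1.4],"turn":0},{"linear":[0.27,-2.66,1.4],"turn":0}]'

```text
time_s: 7.05
ee_pos: [527.4, 251.0, 93.3]
tool_rot: [0.999, 0.045, 0.0, -0.001]
ft_force: [-0.6, 0.5, 0.2]
grip_width: 0.002
```

```bash
python3 - <<'E'
from h import *
s=status.state();print(s["ee_pos"],s["ft_force"],s["time_s"])
c=optics.get_calibration("wrist")
im=optics.get_image("wrist");cv2.imwrite("pics/w5.png",im)
for p in [(520.3,329.2,57),(527.5,249.2,57),s["ee_pos"]]: print(np.round(proj("",p,c),1))
E
```

```text
[527.39628988 251.00239903  93.27697358] [-0.56191295  0.54651177  0.24293966] 7.05
[225.2 134.6]
[225.3 261.3]
[253.9 258.3]
```

View pics/w5.png

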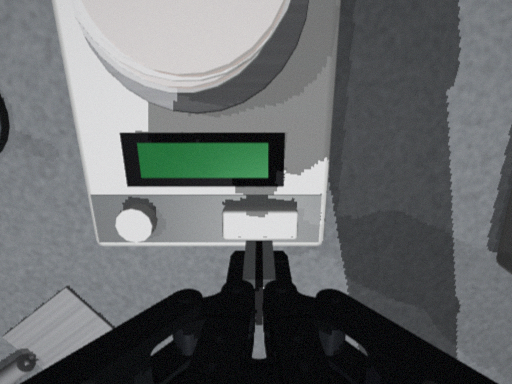

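The round key is back up: its top at (225,135) matches the 57 mm projection. The bar key is centred ahead of the fingertips at (222,260). Now I press the bar.

servo_tool --targets '[{"linear":[0,-0.04,-0.4],"turn":0},{"linear":[0,-0.04,-0.8],"turn":0},{"linear":[0,-0.04,-1.05],"turn":0},{"linear":[0,-0.04,-1.17],"turn":0},{"linear":[0,-0.04,-1.24],"turn":0},{"linear":[0,-0.04,-1.31],"turn":0},{"linear":[0,-0.04,-1.37],"turn":0},{"linear":[0,-0.04,-1.4],"turn":0},{"linear":[0,-0.04,-1.4],"turn":0},{"linear":[0,-0.04,-1.4],"turn":0},{"linear":[0,-0.04,-1.4],"turn":0},{"linear":[0,-0.04,-1.4],"turn":0}]'

```text
time_s: 8.3
ee_pos: [526.9, 247.7, 51.9]
tool_rot: [0.999, 0.044, -0.001, 0.0]
ft_force: [-4.1, -1.4, 6.4]
grip_width: -0.001
```

servo_tool --targets '[{"linear":[0,0,0],"turn":0},{"linear":[0,0,0],"turn":0}]'

```text
time_s: 8.5
ee_pos: [527.0, 247.7, 51.9]
tool_rot: [0.999, 0.044, -0.001, 0.0]
ft_force: [-4.0, -0.6, 6.2]
grip_width: -0.001
```

```bash
python3 - <<'E'
from h import *
s=status.state();print(s["ee_pos"],s["ft_force"],s["time_s"])
im=optics.get_image("wrist");cv2.imwrite("pics/w6.png",im)
E
```

```text
[526.96515851 247.66029759  51.91655738] [-4.02150199 -0.64559803  6.21933717] 8.5
```

View pics/w6.png

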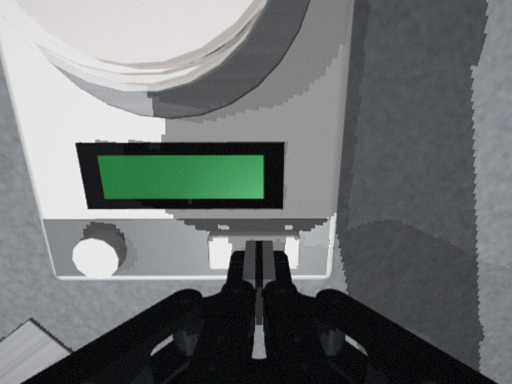

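The bar key is down under the tips, with 6.2 N and about 5 mm of travel. I release it and withdraw up and back towards the robot.

servo_tool --targets '[{"linear":[0,0,0.2],"turn":0},{"linear":[0,0,0.5],"turn":0},{"linear":[0,0,1.1],"turn":0},{"linear":[0,0,2.2],"turn":0},{"linear":[0,0,3.4],"turn":0},{"linear":[-0.6,0,4.6],"turn":0},{"linear":[-1.4,0,5.6],"turn":0},{"linear":[-2,0,6],"turn":0},{"linear":[-2,0,6],"turn":0},{"linear":[-2,0,6],"turn":0},{"linear":[-2,0,6],"turn":0}]'

```text
time_s: 9.65
ee_pos: [468.7, 247.6, 230.8]
tool_rot: [0.999, 0.044, 0.0, 0.0]
ft_force: [0.3, -0.1, -0.1]
grip_width: -0.002
```

```bash
python3 - <<'E'
from h import *
s=status.state();print(s["ee_pos"],s["ft_force"],s["time_s"])
c=optics.get_calibration("wrist")
im=optics.get_image("wrist");cv2.imwrite("pics/w7.png",im)
for p in [(520.3,329.2,57),(527.5,249.2,57)]: print(np.round(proj("",p,c),1))
cv2.imwrite("pics/s7.png",optics.get_image("scene"))
E
```

```text
[468.65595784 247.56849874 230.78165009] [ 0.29861872 -0.09170417 -0.13960795] 9.65
[114.2 181.3]
[114. 262.]
```

View pics/w7.png

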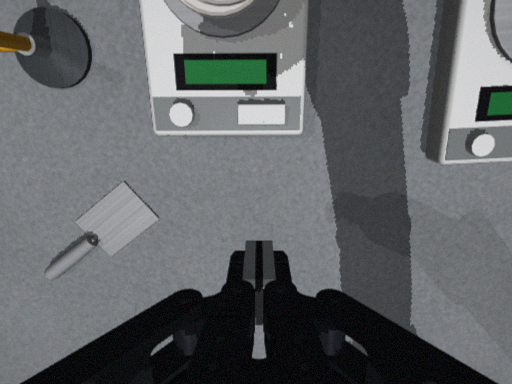

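View pics/s7.png

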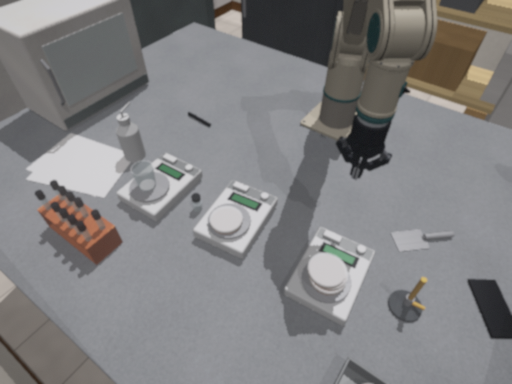

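Both keys are up, at (114,181) and (114,262), which is where their projections fall. Nothing else has moved, so I'm handing in.

```bash
python3 -c "
from plant import ctrl
print(ctrl.hand_in())"
```

```text
the job is handed in; nothing more can be done
None
```

I zeroed the balance with the three stacked dishes. I pressed its round key, let it come back up, then did the same with its bar key, and withdrew to 230 mm height. The job was handed in at about 9.75 s.

- **Presses:** both were done with shut fingertips, about 5 mm down with about 6 N, held for more than 0.3 s. I inferred these depths from the fingertip height and force, because the key joints can't be read directly.
- **Final check:** pictures show both keys back up where their projected positions say they should be. The dishes, jar, bottle, burner, marker and spatula look unmoved. The robot touches nothing, with a measured force of about 0.3 N.
- **Disagreement:** the side camera placed the keys about 6 mm away from where the scene camera did. The wrist camera agreed with the scene camera to about 1–2 mm, and I used its values.
- **Sideways force:** while pressing, the sensor also showed about 4–5 N sideways, probably friction.

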